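# Mount a primed panel on the table easel and lock its top clamp

### The job

Take the primed white panel out of the foil tray and lay it, white side up, lengthways on the sloping board of the table easel: centred on the metal mast, square, its lower short edge right down on the wooden ledge; lay it down, do not drop it. Then pull out the spring plunger of the top clamp, slide the clamp one hole down the mast so that its lip reaches over the panel's upper edge, and let the pin into that hole. Finish while holding: still gripping the plunger knob and pressing it firmly home, so that I can do up the wing screw; leave the paint pots and the wood slice where they are.

Things in the scene. Friction and masses are not known exactly. Their poses are not given: they have to be found in the camera images.
- panel: the primed painting panel, a plywood block with a white face, 120 x 62 x 16 mm, 0.06 to 0.13 kg; it lies white side up in the foil tray (floor 3 mm, rim 23 mm above the table). Origin: centre of its underside; x along its 120 mm length, y along its 62 mm width, z out of the white face. Its two ends are alike.
- board: sloping face of the fixed table easel: two stiles and between them a 30 mm aluminium mast with holes 30 mm apart, one plane 110 mm wide, 20 degrees from level. Origin: in that plane on the centre line, at the ledge; x up the slope, y across, z square out. The ledge fills x -24 to 0 mm, 180 mm wide, 12 mm high. A panel fully down has its centre at x 60 mm, y 0. Mast end: x 300 mm.
- clamp (a joint): slide of the black top clamp on the mast, m: 0 at its starting hole, growing down the slope; next hole down at 0.030. Stays where left (2.5 N friction; pin has 1.5 mm play each way). Its block is 32 mm (along slope) x 64 mm, top 22 mm above the board; at the next hole its lower face is 123 mm up from the ledge. A wing screw stands out 15 mm at its +y side.
- plunger (a joint): pull of the spring plunger in the clamp, m: 0 fully home (knob on its boss, 8 mm thick pin 8 mm deep in the mast), growing as the knob is pulled straight out of the board; the pin clears the mast from 0.008 on, end stop 0.012. The spring draws it home with 4 N, 7 N when fully pulled; between holes a let-go pin rides on the mast. A firm push on it is 5 to 15 N.
- knob (a point): middle of the grip of the plunger's knob, a knurled steel cylinder 26 mm in diameter, from 34 to 62 mm above the board (pin home), axis square to the board (z of this frame; x up the slope, y across). This point is 50 mm above the board (pin home), at x 169 mm of the board with the clamp at 0; it moves with the knob.
- lip (a point): middle of the lower, inner edge of the clamp's lip: the lip stands out 12 mm down the slope from the block, 60 mm wide, its underside 18 mm above the board. Same axes as the board.
- wood_slice: round wood slice with a painted face, 84 mm in diameter, 14 mm thick, in the foil tray beside the panel; leave it. Origin: centre of its underside.
- pot_near: low round paint pot, 60 mm in diameter, 26 mm high, on the table between tray and easel; leave it. Origin: centre of its underside.
- pot_far: low round paint pot, 60 mm in diameter, 26 mm high, on the table beyond the easel; leave it. Origin: centre of its underside.
Things that resemble listed ones, but are neither listed nor needed, are in the scene too. Leave any blue or pink look-alike of the panel alone.

How it is judged:
By the outcome, as a careful person would: the job done as asked, in the order asked, and still so for the second after the job is handed in, while the arm keeps its last pose, push and grip.
It also fails if it takes over 51 s, if anything falls off the work surface, if the arm or the gripper's body presses on something with over 40 N, if the wrist force passes 120 N, or if a joint passes its speed limit or range.

### The arm

A 6-joint arm with a two-finger parallel gripper is mounted at the origin on the work surface. World frame = base frame: x ahead of the robot, y to its left, z up, the work surface at z = 0. Lengths are in mm, angles in rad, forces in N, time in s.
With the tool pointing down it reaches from about 400 to 925 mm from the base axis. Payload 12.5 kg.
Tool frame: the origin (TCP) lies on the mounting face of the last link; the fingertips stand 190 mm ahead of it and the grasp point (between the pads) lies 171 mm ahead of it; z points along the fingers, y is the line along which they close (so a half turn about z gives the same grasp; the last joint's range is limited). The gripper opens to 95 mm and grips with 3 to 60 N. Pads are 20 mm wide; open, the fingers measure 119 mm over their backs; the gripper's body (75 mm by 180 mm) begins 59 mm behind the grasp point.
Start: joints at [1.158, 0.491, 1.559, -0, 1.092, -0.106], TCP at [188.732, 595.823, 404.761] pointing down, gripper open.
Joint ranges: [-3.1, 3.1], [-0.84, 2.19], [0.05, 2.79], [-1.13, 4.28], [0.06, 2.93], [-2.69, 2.69]. Speed limits (rad/s): [2.22, 2.22, 2.79, 3.14, 3.14, 3.14].

### API

Orientations are given as [roll, pitch, yaw] about the fixed x, y, z axes, in that order (R = Rz(yaw) Ry(pitch) Rx(roll)).
In Python, from cell import env gives the robot as it stands.
- The arm moves only by the tool carry_out, never from a script. Its argument "series" is a list of rows, each a list of 5 numbers: the shift along the tool's x, y, z in m, then the turn about the tool's z in degrees, then the opening, from 0 (shut) to 1 (fully open). A call has 1 to 20 rows; each row is the pose to reach, as a shift and turn from the pose commanded when the call began, along the tool's axes at that moment; what a row does not reach only later rows make up. A row lasts 1/8 s, in which the tool goes at most 62.5 mm and 10.7 degrees, less where a joint would pass 70% of its speed; a pose out of reach is approached as far as the arm can. A call with a gripper value outside its range is refused whole. The fingers move at their own pace and stop on an object; the grip force is fixed at half the most. Time passes only in rows, so rows that repeat a pose let the fingers close. It gives the time, the measured TCP pose, the force, the opening and the grip force at its end, in the units of the state.
- env.state(): the state, without advancing time (a new reading comes with each control period).
- env.read_camera(name): name is "side" or "top" or "wrist"; returns (picture, depth): 480x640x3 uint8, red, green, blue; 480x640 float32, mm along the optical axis (not along the pixel's ray), 0 where there is no reading.
- env.get_calibration(name): a dict with "intrinsics" (3x3 intrinsics, pixels), "cam_to_world" (4x4, takes a point from camera to world coordinates); the wrist camera has in their place "T_tool_cam" (4x4, takes a point from camera to tool coordinates, whose origin is the TCP and whose axes are the flange's). Camera axes: x right, y up, looking along -z (the intrinsics and any distortion apply to the point x, -y, -z); pixel columns grow to the right and rows downward; lengths in mm; the calibration is good to about 2 mm. A picture is of the moment at which its call begins: read the wrist's pose just before it. get_calibration takes no time and is no camera call.
- env.job_done(): hands the job in; it is judged then, once.
The state is a dict: "t": time; "joints": joint angles; "qvel": joint speeds; "tau": joint torques, N m; "eef_pos": TCP position; "tcp_rot": TCP orientation; "ft_force": force on the tool from outside, world axes, zero at the start; "moment": the same for the moment, N m; "opening": opening from 0.0 (shut) to 1.0 (fully open); "grip_force": force on a finger pad.
Only numpy, scipy, OpenCV 4.12 (cv2) and the standard library are available. Lean on these libraries where they do the work, as an engineer would, in place of code of your own. Each camera call takes 0.05 s, during which the arm holds its last target. There are 200 camera calls.

## Working session

There is one attempt and no reset: what is moved stays moved. The work goes in short steps, Python scripts to look and compute and a tool call to move; the robot and the scene stay as the last step left them, time stands still between calls to the robot, and variables do not carry over. Pictures are saved under pics/ and viewed, at most 10 in all, crops included, and the job is handed in when it is done.

Besides the shell and the picture viewer there is one more tool, called after "Call:" as name([rows], argument=value, ...), one row to a line, values as JSON. carry_out: Moves the arm, as the interface text tells. Its arguments: {"type":"object","properties":{"series":{"type":"array","items":{"type":"array","items":{"type":"number"}}}},"required":["series"]}

```bash
ls; mkdir -p pics; cat > h.py <<'E'
from cell import env
import numpy as np, cv2
from scipy.spatial.transform import Rotation as R
def calib(name,st=None):
    c=env.get_calibration(name)
    K=np.array(c["intrinsics"])
    if "cam_to_world" in c: T=np.array(c["cam_to_world"])
    else:
        W=np.eye(4);W[:3,:3]=R.from_euler('xyz',st["tcp_rot"]).as_matrix();W[:3,3]=st["eef_pos"]
        T=W@np.array(c["T_tool_cam"])
    return K,T,c
def world(K,T,u,v,d):
    u,v,d=map(np.asarray,(u,v,d))
    p=np.stack([(u-K[0,2])/K[0,0]*d,-(v-K[1,2])/K[1,1]*d,-d],-1)
    return p@T[:3,:3].T+T[:3,3]
def cap(name,tag):
    st=env.state();im,d=env.read_camera(name);K,T,c=calib(name,st)
    cv2.imwrite(f"pics/{tag}.png",im[:,:,::-1]);np.savez(f"pics/{tag}.npz",im=im,d=d,K=K,T=T)
    return im,d,K,T
E
python3 - <<'E'
from h import *
for n in("top","side"):
    cap(n,n+"0"); print(n,env.get_calibration(n))
print(env.state()); print(env.get_calibration("wrist"))
E
```

```text
pics
top {'intrinsics': array([[464.60452513,   0.        , 322.81935677],
       [  0.        , 464.60452513, 248.51176392],
       [  0.        ,   0.        ,   1.        ]]), 'cam_to_world': array([[-1.05378326e-01,  9.74445413e-01, -1.98372238e-01,
         2.86439298e+02],
       [-9.94432193e-01, -1.03230420e-01,  2.11682358e-02,
         1.53641205e+02],
       [ 1.49240772e-04,  1.99498413e-01,  9.79898138e-01,
         1.13228130e+03],
       [ 0.00000000e+00,  0.00000000e+00,  0.00000000e+00,
         1.00000000e+00]])}
side {'intrinsics': array([[548.44711762,   0.        , 325.06920038],
       [  0.        , 548.44711762, 239.38817405],
       [  0.        ,   0.        ,   1.        ]]), 'cam_to_world': array([[ 8.98115262e-01,  2.99675083e-01, -3.21844404e-01,
         1.42857636e+02],
       [-4.39631830e-01,  6.29520912e-01, -6.40645983e-01,
        -5.51278239e+02],
       [ 1.06221444e-02,  7.16866979e-01,  6.97129044e-01,
         8.73777314e+02],
       [ 0.00000000e+00,  0.00000000e+00,  0.00000000e+00,
         1.00000000e+00]])}
{'t': 0.1, 'joints': array([ 1
[... 459 characters left out ...]
04e+00]), 'ft_force': array([0.04586374, 0.07077061, 0.54922248]), 'moment': array([-0.03929708,  0.00066704, -0.00150955]), 'grip_force': 0.0, 'opening': 0.9999386844163538}
{'intrinsics': array([[422.40711908,   0.        , 318.89029576],
       [  0.        , 422.40711908, 245.3392711 ],
       [  0.        ,   0.        ,   1.        ]]), 'T_tool_cam': array([[ 1.08925732e-03,  9.55669268e-01,  2.94440255e-01,
         8.44374115e+01],
       [ 9.99999361e-01, -9.51482058e-04, -6.11174805e-04,
        -1.76037649e-01],
       [-3.03926358e-04,  2.94440732e-01, -9.55669693e-01,
         2.05996019e+01],
       [ 0.00000000e+00,  0.00000000e+00,  0.00000000e+00,
         1.00000000e+00]])}
```

View pics/top0.png

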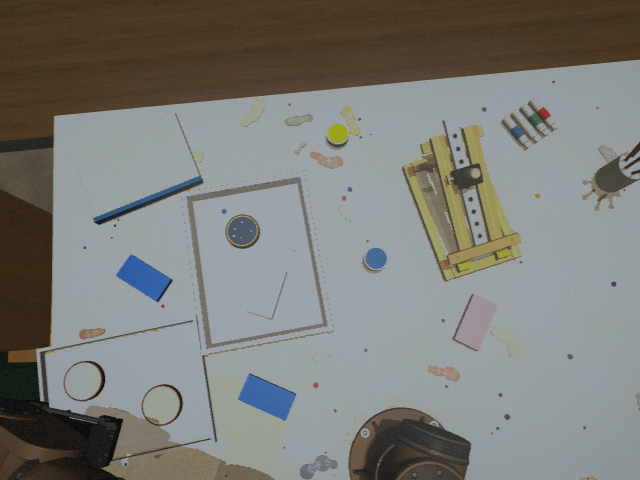

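View pics/side0.png

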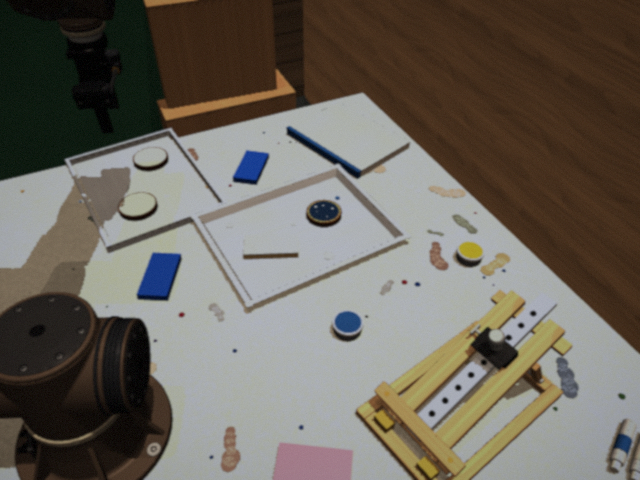

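Top view: a white-on-white tray in the middle, with the panel's shadowed edges at about (250–287, 272–320) and the wood slice at (242,231). The easel is at (405–520, 125–280) with the clamp at (466,177). The pots are at (375,259) and (337,134). The blue and pink blocks are look-alikes. The second tray on the left holds only discs. I'll get heights from depth.

```bash
python3 - <<'E'
from h import *
out=[]
for n,(u0,v0,u1,v1) in dict(top=(180,170,340,350)).items():
    z=np.load(f"pics/{n}0.npz");im,d,K,T=z["im"],z["d"],z["K"],z["T"]
    vv,uu=np.mgrid[:480,:640];P=world(K,T,uu,vv,d)
    Z=P[:,:,2]
    print(np.median(Z[v0:v1,u0:u1]),[np.round(P[v,u],1) for v,u in((300,270),(290,262),(340,250),(330,150),(260,205))])
    h=np.clip((Z[v0:v1,u0:u1]+5)*7,0,255).astype(np.uint8)
    a=cv2.resize(im[v0:v1,u0:u1,::-1],None,fx=2.4,fy=2.4,interpolation=cv2.INTER_CUBIC)
    b=cv2.cvtColor(cv2.resize(h,None,fx=2.4,fy=2.4),cv2.COLOR_GRAY2BGR)
    cv2.imwrite("pics/c1.png",np.hstack([a,b]))
    # panel
    m=np.zeros(Z.shape,bool);m[240:335,212:315]=True
    m&=(Z>13)&(Z<27);k,lab,st,_=cv2.connectedComponentsWithStats(m.astype(np.uint8))
    for i in range(1,k):
        if st[i,4]>100:
            q=P[lab==i];print(st[i],q.mean(0),cv2.minAreaRect(q[:,:2].astype(np.float32)))
    # easel plane
    q=P[130:285,400:530].reshape(-1,3);
    u,v=np.meshgrid(np.arange(400,530),np.arange(130,285))
    # mast pixels: along line (447,122)-(483,243)
    t=np.linspace(0,1,30);mu=(447+t*36).round().astype(int);mv=(125+t*118).round().astype(int)
    print(np.round(P[mv,mu],0).tolist())
E
```

```text
2.582624721846514 [array([400.6, 268.8,  15.1]), array([426. , 285.5,  19.5]), array([311.5, 322.4,  22.9]), array([361.1, 564.6,  -4.7]), array([ 5.175e+02,  4.222e+02, -1.000e-01])]
[228 240  28   8 146] [547.93446645 327.07307771  16.9288195 ] ((546.34619140625, 327.2342529296875), (66.27294921875, 17.9154109954834), 83.8624038696289)
[ 247  264   40   55 1281] [423.47006944 275.17164794  18.23978664] ((424.12811279296875, 275.13330078125), (62.647743225097656, 119.9207763671875), 67.29850006103516)
[275 327  40   8 173] [318.38775626 205.00866753  20.52690289] ((317.20880126953125, 216.861572265625), (15.677918434143066, 93.54354858398438), 1.8076163530349731)
[[738.0, -177.0, 156.0], [731.0, -180.0, 150.0], [722.0, -181.0, 149.0], [713.0, -185.0, 147.0], [706.0, -188.0, 140.0], [697.0, -190.0, 137.0], [686.0, -190.0, 140.0], [679.0, -195.0, 132.0], [668.0, -197.0, 128.0], [659.0, -198.0, 127.0], [651.0, -201.0, 122.0], [634.0, -197.0, 140.0], [626.0, -199.0, 136.0], [617.0, -200.0, 134.0], [608.0, -202.0, 133.0], [599.0, -206.0, 128.0], [597.0, -216.0, 103.0], [589.0, -218.0, 99.0], [580.0, -220.0, 94.0], [570.0, -223.0, 94.0], [562.0, -227.0, 87.0], [553.0, -228.0, 85.0], [542.0, -230.0, 80.0], [532.0, -234.0, 79.0], [523.0, -236.0, 76.0], [515.0, -239.0, 68.0], [505.0, -239.0, 69.0], [496.0, -245.0, 62.0], [487.0, -247.0, 59.0], [476.0, -246.0, 63.0]]
```

View pics/c1.png

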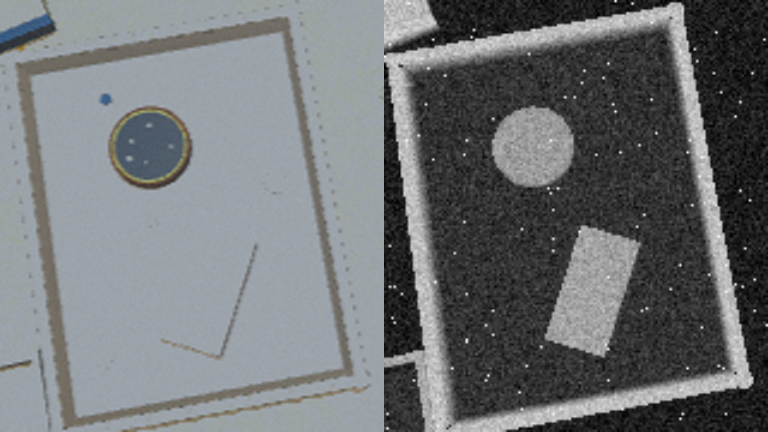

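The panel stands out in depth as a 120 x 62 mm rectangle 18–19 mm high, centred at (424, 275) with its length at 157°. This matches the description, and it is white and in the foil tray. I'm moving to a hover above it, then fitting the easel frame.

Call:
carry_out([
  [-0.321,-0.235,0.08,5,1],
  [-0.321,-0.235,0.08,5,1],
  [-0.321,-0.235,0.08,5,1],
  [-0.321,-0.235,0.08,5,1],
  [-0.321,-0.235,0.08,5,1],
  [-0.321,-0.235,0.08,5,1],
  [-0.321,-0.235,0.08,5,1],
  [-0.321,-0.235,0.08,5,1],
  [-0.321,-0.235,0.08,5,1],
])

```text
t: 1.23
eef_pos: [423.5, 275.2, 324.8]
tcp_rot: [-3.142, -0.0, 2.747]
ft_force: [-0.3, -0.1, -0.1]
opening: 1.001
grip_force: 0.0
```

```bash
python3 - <<'E'
from h import *
im,d,K,T=cap("wrist","w1")
vv,uu=np.mgrid[:480,:640];P=world(K,T,uu,vv,d);Z=P[...,2]
m=((Z>14)&(Z<24)&(abs(P[...,0]-424)<75)&(abs(P[...,1]-275)<75)).astype(np.uint8)
m=cv2.morphologyEx(m,cv2.MORPH_OPEN,np.ones((5,5)))
k,lab,st,_=cv2.connectedComponentsWithStats(m);i=1+st[1:,4].argmax();q=P[lab==i]
print("panel",q.mean(0),np.median(Z[lab==i]),cv2.minAreaRect(q[:,:2].astype(np.float32)))
from scipy.optimize import least_squares
yaw=np.radians(14.8);a=np.radians(20)
for n in("top","side"):
    z=np.load(f"pics/{n}0.npz");d,K,T=z["d"],z["K"],z["T"]
    P=world(K,T,uu,vv,d).reshape(-1,3);P=P[(P[:,0]>420)&(P[:,0]<770)&(P[:,1]<-100)&(P[:,1]>-330)&(P[:,2]>12)]
    yw=yaw
    o=np.array([445,-255,50.])
    for it in range(6):
        X=np.array([np.cos(yw)*np.cos(a),np.sin(yw)*np.cos(a),np.sin(a)]);Y=np.array([-np.sin(yw),np.cos(yw),0]);N=np.cross(X,Y)
        B=(P-o)@np.c_[X,Y,N]
        s=(abs(B[:,2])<(12 if it<2 else 6))&(B[:,0]>15)&(B[:,0]<270)&(abs(B[:,1])<70)&(abs(B[:,0]-169)>30)
        pl=np.median(B[s,2]); o=o+N*pl
        # centre line per x-bin from 2/98 pct
        xs=[];cs=[];ws=[]
        for x in range(20,270,10):
            t=s&(abs(B[:,0]-x)<5)
            if t.sum()>15:
                lo,hi=np.percentile(B[t,1],[1.5,98.5]);xs.append(x);cs.append((lo+hi)/2);ws.append(hi-lo)
        p=np.polyfit(xs,cs,1);yw+=p[0];o=o+Y*p[1]
        L=(B[:,2]-pl>7)&(B[:,2]-pl<16)&(B[:,0]>-60)&(B[:,0]<40)
        hi=np.percentile(B[L,0],97);lo=np.percentile(B[L,0],3);o=o+X*((hi+lo)/2+12)
    B=(P-o)@np.c_[X,Y,N]
    t=np.polyfit(B[s,0],B[s,2]-pl,1)
    print(n,"o",o,"yaw",np.degrees(yw),"w",np.median(ws),"slope err deg",np.degrees(t[0]),"ledge",lo,hi,np.median(B[L,2]))
    kn=(B[:,2]>52)&(B[:,0]>130)&(B[:,0]<210)&(abs(B[:,1])<40);print("knob top",kn.sum(),B[kn].mean(0),np.percentile(B[kn],[3,97],axis=0).round(1).tolist())
    bl=(B[:,2]>19)&(B[:,2]<26)&(B[:,0]>120)&(B[:,0]<220)&(abs(B[:,1])<50);print("block",np.percentile(B[bl],[3,97],axis=0).round(1).tolist())
    e=(abs(B[:,2])<8)&(abs(B[:,1])<12);print("mast end",np.percentile(B[e,0],99.5))
E
```

```text
panel [420.09196224 274.92595422  18.44117664] 18.442640302919102 ((423.685546875, 273.3519287109375), (62.2117805480957, 120.35150909423828), 67.3194351196289)
top o [ 478.13046275 -242.07439318   57.2268111 ] yaw 11.948758174240663 w 107.22062148391203 slope err deg 0.01687337700810744 ledge -23.425967822708746 -0.5741263925643665 11.778290601298723
knob top 119 [168.83997365   1.19678171  60.35303028] [[157.0, -10.5, 53.5], [179.6, 11.5, 64.8]]
block [[141.5, -30.8, 19.5], [183.4, 30.1, 24.9]]
mast end 298.031369589541
side o [ 477.89877988 -244.09078094   57.88325791] yaw 11.905146656557458 w 107.55450430227896 slope err deg 0.001819004409316256 ledge -23.310620336930256 -0.6894618739160107 12.00963580018671
knob top 235 [167.39577357  -0.71719887  60.58332616] [[157.1, -11.5, 53.2], [179.3, 10.9, 64.5]]
block [[141.6, -29.6, 19.6], [182.7, 30.3, 25.1]]
mast end 298.9446978448901
```

The easel fit agrees between both cameras: origin (478,-243,57.5), yaw 11.9°, with ledge, knob, block and mast end all matching. Descending, gripping and lifting.

Call:
carry_out([
  [-0.001,-0.002,0.05,0,1],
  [-0.001,-0.002,0.1,0,1],
  [-0.001,-0.002,0.126,0,1],
  [-0.001,-0.002,0.126,0,1],
  [-0.001,-0.002,0.126,0,0.5],
  [-0.001,-0.002,0.126,0,0.5],
  [-0.001,-0.002,0.126,0,0.5],
  [-0.001,-0.002,0.126,0,0.5],
  [-0.001,-0.002,0.126,0,0.5],
])

```text
t: 2.4
eef_pos: [424.0, 272.7, 199.3]
tcp_rot: [3.141, 0.001, 2.747]
ft_force: [-1.2, -0.5, 7.4]
opening: 0.65
grip_force: 30.0
```

Gripped at 61.9 mm. Lifting, then carrying to a hover over the easel.

Call:
carry_out([
  [0,0,-0.03,0,0.5],
  [0,0,-0.08,0,0.5],
  [-0.01,-0.015,-0.13,0,0.5],
  [-0.035,-0.05,-0.16,-2,0.5],
  [-0.065,-0.093,-0.161,-7,0.5],
  [-0.095,-0.136,-0.161,-12,0.5],
  [-0.125,-0.179,-0.161,-17,0.5],
  [-0.155,-0.222,-0.161,-22,0.5],
  [-0.185,-0.265,-0.161,-27,0.5],
  [-0.215,-0.308,-0.161,-31,0.5],
  [-0.245,-0.351,-0.161,-34,0.5],
  [-0.27,-0.387,-0.161,-34.5,0.5],
  [-0.288,-0.413,-0.161,-34.5,0.5],
  [-0.2955,-0.423,-0.161,-34.5,0.5],
  [-0.2955,-0.423,-0.161,-34.5,0.5],
  [-0.2955,-0.423,-0.161,-34.5,0.5],
  [-0.2955,-0.423,-0.161,-34.5,0.5],
])

```text
t: 4.53
eef_pos: [534.3, -230.4, 359.9]
tcp_rot: [3.141, 0.0, -2.932]
ft_force: [0.2, -0.1, -1.3]
opening: 0.65
grip_force: 30.0
```

```bash
python3 - <<'E'
from h import *
im,d,K,T=cap("wrist","w2")
cap("side","s2")
s=env.state();print(s["joints"],s["ft_force"])
vv,uu=np.mgrid[:480,:640]
z=np.load("pics/s2.npz")
for n,(d,K,T) in dict(wrist=(d,K,T),side=(z["d"],z["K"],z["T"])).items():
    P=world(K,T,uu,vv,d)
    c=np.array([534,-231]);dd=P[...,:2]-c;e=np.radians(11.93)
    l=dd@[np.cos(e),np.sin(e)];w=dd@[-np.sin(e),np.cos(e)];zz=P[...,2]
    m=(abs(l)<70)&(abs(w)<29)&(zz>150)&(zz<195);q=m
    print(n,m.sum(),np.percentile(l[m],[1,50,99]),np.percentile(w[m],[1,99]),np.polyfit(l[m],zz[m],1))
a=cv2.imread("pics/w2.png");b=cv2.imread("pics/s2.png")
cv2.imwrite("pics/c2.png",np.hstack([cv2.resize(a,(400,300)),cv2.resize(b[150:450,240:640],(400,300))]))
E
```

```text
[-5.21015272e-01  4.79125134e-01  1.71776193e+00  1.08044760e-04
  9.44575725e-01 -2.30084121e+00] [-0.69064197 -0.34785521 -0.89377259]
wrist 31886 [-60.18825757 -18.07295841  58.82629116] [-28.41499295  28.4356776 ] [5.79218357e-03 1.78886235e+02]
side 2161 [-60.25073236 -25.10488456  44.58636424] [-28.82023403  28.33810631] [3.72692478e-02 1.79416867e+02]
```

View pics/c2.png

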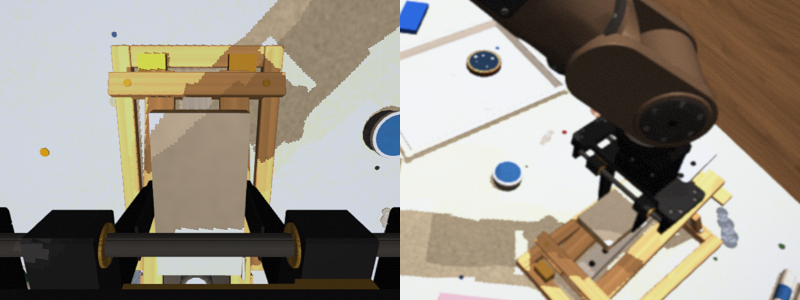

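The panel is level and centred in the grip, upper edge clear of the clamp. Lowering so it pivots onto the slope.

Call:
carry_out([
  [0,-0.001,0.03,0,0.5],
  [0,-0.001,0.055,0,0.5],
  [0,-0.001,0.06,0,0.5],
  [0,-0.001,0.064,0,0.5],
  [0,-0.001,0.067,0,0.5],
  [0,-0.001,0.07,0,0.5],
  [0,-0.001,0.07,0,0.5],
])

```text
t: 5.5
eef_pos: [534.5, -232.4, 289.9]
tcp_rot: [-3.142, 0.0, -2.934]
ft_force: [-5.6, -0.5, 4.0]
opening: 0.649
grip_force: 30.0
```

Call:
carry_out([
  [0,0.0005,0.003,0,0.5],
  [0,0.0005,0.006,0,0.5],
  [0,0.0005,0.009,0,0.5],
  [0,0.0005,0.011,0,0.5],
  [0,0.0005,0.012,0,0.5],
  [0,0.0005,0.012,0,0.5],
])

```text
t: 6.25
eef_pos: [534.7, -232.0, 277.8]
tcp_rot: [-3.141, 0.001, -2.934]
ft_force: [1.4, -1.6, 3.8]
opening: 0.649
grip_force: 30.0
```

```bash
cat >> h.py <<'E'
e=np.radians(11.93);a=np.radians(20);O=np.array([478,-243,57.5])
BX=np.array([np.cos(e)*np.cos(a),np.sin(e)*np.cos(a),np.sin(a)]);BY=np.array([-np.sin(e),np.cos(e),0]);BN=np.cross(BX,BY)
BM=np.c_[BX,BY,BN]
def board(name,tag):
    im,d,K,T=cap(name,tag);vv,uu=np.mgrid[:480,:640]
    return (world(K,T,uu,vv,d)-O)@BM,im
E
python3 - <<'E'
from h import *
for n in("wrist","side"):
    B,im=board(n,n[0]+"3")
    m=(abs(B[...,1])<25)&(B[...,2]>8)&(B[...,2]<40)&(B[...,0]>-3)&(B[...,0]<128)
    x,z=B[...,0][m],B[...,2][m]
    print(n,m.sum(),np.percentile(x,[1,99]),[(int(t),round(float(np.median(z[abs(x-t)<4])),1)) for t in range(-5,130,10) if (abs(x-t)<4).sum()>10])
print(env.state()["ft_force"])
E
```

```text
wrist 29417 [ -1.90208349 120.28433172] [(-5, 11.7), (5, 21.2), (15, 20.8), (25, 20.4), (35, 20.0), (45, 19.6), (55, 19.2), (65, 18.7), (75, 18.3), (85, 17.9), (105, 17.0), (115, 16.6), (125, 16.0)]
side 1701 [-2.04081527 99.31006118] [(-5, 12.1), (5, 20.1), (15, 21.3), (25, 20.9), (35, 20.4), (45, 19.8), (55, 19.7), (65, 19.1), (75, 18.4), (85, 18.4), (95, 17.7)]
[ 0.86672888 -2.41506166  2.27415044]
```

Call:
carry_out([
  [0,0,0.0015,0,0.5],
  [0,0,0.0025,0,0.5],
  [0,0,0.003,0,0.5],
  [0,0,0.003,0,0.5],
])

```text
t: 6.85
eef_pos: [534.6, -231.8, 275.1]
tcp_rot: [-3.141, 0.001, -2.933]
ft_force: [0.5, 0.4, 8.7]
opening: 0.65
grip_force: 30.0
```

```bash
python3 - <<'E'
from h import *
B,im=board("wrist","w4")
m=(abs(B[...,1])<25)&(B[...,2]>8)&(B[...,2]<40)&(B[...,0]>-3)&(B[...,0]<128)
x,z=B[...,0][m],B[...,2][m]
print([(int(t),round(float(np.median(z[abs(x-t)<4])),1)) for t in range(-5,130,10) if (abs(x-t)<4).sum()>10])
q=B[(B[...,2]>14.2)&(B[...,2]<25)&(B[...,0]>-8)&(B[...,0]<50)&(abs(B[...,1])<45)]
for y in(-25,-15,0,15,25): print(y,np.percentile(q[abs(q[:,1]-y)<4][:,0],[0.5,2]))
r=q[(q[:,0]>8)&(q[:,0]<40)]
for t in(12,22,32): print(t,np.percentile(r[abs(r[:,0]-t)<4][:,1],[1,99]))
print(env.state()["ft_force"],env.state()["eef_pos"])
E
```

```text
[(-5, 11.7), (5, 16.2), (15, 16.3), (25, 16.3), (35, 16.3), (45, 16.3), (55, 16.3), (65, 16.3), (75, 16.2), (85, 16.3), (105, 16.3), (115, 16.2)]
-25 [4.40263898 5.16875905]
-15 [4.82925535 5.57173751]
0 [4.74886787 5.40513641]
15 [4.78255273 5.51108545]
25 [4.74217459 5.59429105]
12 [-31.02947216  29.67020447]
22 [-30.92971852  29.84513751]
32 [-30.76237064  29.96345057]
[ 0.25286706 -0.21154523  8.37838333] [ 534.55807895 -231.8648544   275.12993205]
```

The panel lies flat (16.3 mm throughout), with its lower edge about 4.6 mm above the ledge. Sliding it down onto the ledge.

Call:
carry_out([
  [0.001,0.0002,0.0002,0,0.5],
  [0.002,0.0004,0.0005,0,0.5],
  [0.003,0.0004,0.0009,0,0.5],
  [0.004,0.0004,0.0012,0,0.5],
  [0.0046,0.0004,0.0014,0,0.5],
  [0.0046,0.0004,0.0014,0,0.5],
])

```text
t: 7.65
eef_pos: [530.0, -232.4, 273.5]
tcp_rot: [-3.141, 0.001, -2.933]
ft_force: [0.9, -0.1, 5.9]
opening: 0.651
grip_force: 30.0
```

```bash
python3 - <<'E'
from h import *
B,im=board("wrist","w5")
q=B[(B[...,2]>14.2)&(B[...,2]<25)&(B[...,0]>-8)&(B[...,0]<50)&(abs(B[...,1])<45)]
for y in(-25,0,25): print(y,np.percentile(q[abs(q[:,1]-y)<4][:,0],[0.5,2]))
print(env.state()["ft_force"],env.state()["eef_pos"])
E
```

```text
-25 [-0.18112398  0.64170569]
0 [-0.15452543  0.68222301]
25 [-0.17726275  0.67784625]
[1.07333171 0.327617   5.79758317] [ 529.97921993 -232.39409589  273.47273287]
```

Call:
carry_out([
  [0.0005,0,0.0002,0,0.5],
  [0.001,0,0.0004,0,0.5],
  [0.0015,0,0.0005,0,0.5],
  [0.0015,0,0.0005,0,0.5],
])

```text
t: 8.2
eef_pos: [529.2, -232.4, 273.3]
tcp_rot: [-3.141, 0.003, -2.934]
ft_force: [6.4, 3.2, 6.1]
opening: 0.649
grip_force: 30.0
```

It's in contact with the ledge (about 7 N down the slope). Opening, lifting straight up and checking.

Call:
carry_out([
  [0,0,0,0,0.8],
  [0,0,0,0,0.9],
  [0,0,0,0,0.9],
  [0,0,-0.01,0,0.9],
  [0,0,-0.04,0,0.9],
  [0,0,-0.09,0,0.9],
  [0,0,-0.14,0,0.9],
  [0,0,-0.14,0,0.9],
  [0,0,-0.14,0,0.9],
])

```text
t: 9.32
eef_pos: [528.1, -232.6, 412.6]
tcp_rot: [3.141, -0.0, -2.934]
ft_force: [0.0, -0.3, -0.4]
opening: 0.901
grip_force: 0.0
```

```bash
python3 - <<'E'
from h import *
for n in("wrist","top","side"):
    B,im=board(n,n[0]+"6")
    q=B[(B[...,2]>14.2)&(B[...,2]<19)&(B[...,0]>-8)&(B[...,0]<125)&(abs(B[...,1])<45)]
    print(n,np.median(q[:,2]))
    for y in(-25,0,25): 
        t=q[abs(q[:,1]-y)<5]; 
        if len(t)>20: print(y,np.percentile(t[:,0],[1,99]))
    for x in(15,60,105):
        t=q[abs(q[:,0]-x)<6]
        if len(t)>20: print(x,np.percentile(t[:,1],[1,99]))
    k=(B[...,2]>54)&(B[...,2]<70)&(abs(B[...,0]-169)<25)&(abs(B[...,1])<25)
    if k.sum()>20: print("knob",np.percentile(B[k],[2,50,98],axis=0).round(1).tolist())
print(env.state()["eef_pos"],env.state()["ft_force"])
E
```

```text
wrist 16.28909477050167
-25 [  0.59775932 118.26935612]
0 [  0.67470141 118.28197542]
25 [  0.63325595 118.26120234]
15 [-30.51097677  30.6264568 ]
60 [-31.09378743  30.47032446]
105 [-30.76703204  30.27833831]
knob [[171.3, -11.9, 58.2], [174.5, -2.0, 61.9], [180.0, 8.5, 63.6]]
top 16.116235535439216
-25 [-5.40898571 58.68484743]
0 [-4.88355571 98.01296429]
25 [  9.37019946 119.09487702]
15 [-28.54797705  32.32304384]
60 [-23.57602565  32.32394064]
105 [ 4.63846761 32.82136449]
knob [[158.1, -9.9, 54.7], [168.9, 1.9, 60.9], [179.8, 12.4, 64.3]]
side 16.576946078252902
-25 [  0.23237951 118.70186375]
0 [ -2.13788371 118.4452611 ]
25 [ -1.65650855 118.43890163]
15 [-29.37179385  31.71629   ]
60 [-29.49546141  31.88516458]
105 [-29.45458444  30.95605059]
[ 528.36046469 -232.77820567  411.60701227] [ 0.38143468  0.17245329 -0.49993187]
```

View pics/w6.png

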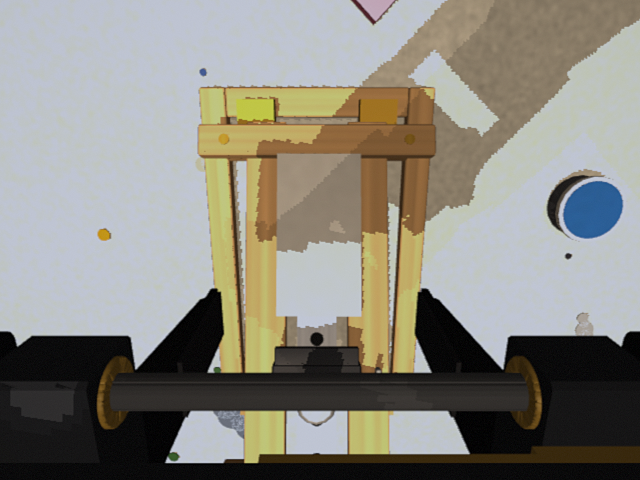

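Wrist view: panel at (276–362, 155–317), seated on the ledge beam, flat, square and centred (y −31…+30.4). Moving to the knob: over it, down, and grip.

Call:
carry_out([
  [-0.045,0,0,0,0.65],
  [-0.09,0,0,0,0.65],
  [-0.09,0,0,0,0.65],
  [-0.09,0,0.03,0,0.65],
  [-0.09,0,0.06,0,0.65],
  [-0.09,0,0.076,0,0.65],
  [-0.09,0,0.076,0,0.65],
  [-0.09,0,0.076,0,0.65],
])

```text
t: 10.48
eef_pos: [616.6, -214.4, 337.8]
tcp_rot: [-3.141, 0.001, -2.934]
ft_force: [-0.3, -0.0, -0.2]
opening: 0.649
grip_force: 0.0
```

```bash
python3 - <<'E'
from h import *
s=env.state();R0=R.from_euler('xyz',s["tcp_rot"]).as_matrix();print(s["eef_pos"],s["ft_force"],(s["eef_pos"]+171*R0[:,2]-O)@BM)
cap("side","s7");cap("wrist","w7")
a=cv2.imread("pics/w7.png");b=cv2.imread("pics/s7.png")
cv2.imwrite("pics/c7.png",np.hstack([cv2.resize(a,(400,300)),cv2.resize(b[250:400,420:620],(400,300))]))
E
```

```text
[ 616.56640468 -214.36314817  337.80460323] [-0.31237249 -0.02502932 -0.18996909] [170.51664452  -0.75227799  54.2567004 ]
```

View pics/c7.png

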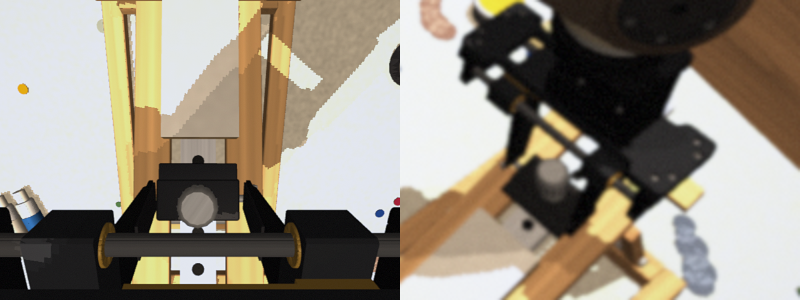

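The fingers straddle the knob (knob at (199,207), fingers about (150,195) and (250,195)). Closing.

Call:
carry_out([
  [0.001,0.0007,0.002,0,0.5],
  [0.001,0.0007,0.002,0,0.3],
  [0.001,0.0007,0.002,0,0.15],
  [0.001,0.0007,0.002,0,0.15],
  [0.001,0.0007,0.002,0,0.15],
  [0.001,0.0007,0.002,0,0.15],
])

```text
t: 11.32
eef_pos: [615.5, -214.9, 335.1]
tcp_rot: [-3.139, 0.001, -2.934]
ft_force: [1.4, -10.0, -0.3]
opening: 0.265
grip_force: 30.0
```

Call:
carry_out([
  [0,-0.001,0,0,0.15],
  [0.0009,-0.001,-0.0025,0,0.15],
  [0.0018,-0.001,-0.005,0,0.15],
  [0.0027,-0.001,-0.0075,0,0.15],
  [0.0036,-0.001,-0.01,0,0.15],
  [0.0036,-0.001,-0.01,0,0.15],
  [0.0036,-0.001,-0.01,0,0.15],
])

```text
t: 12.2
eef_pos: [612.3, -216.0, 344.4]
tcp_rot: [-3.14, 0.001, -2.934]
ft_force: [4.0, -5.7, -5.9]
opening: 0.272
grip_force: 30.0
```

```bash
python3 - <<'E'
from h import *
s=env.state();R0=R.from_euler('xyz',s["tcp_rot"]).as_matrix();print((s["eef_pos"]+171*R0[:,2]-O)@BM,s["ft_force"]@BM)
for n in("side","top"):
    B,im=board(n,n[0]+"8")
    k=(B[...,2]>50)&(B[...,2]<80)&(abs(B[...,0]-169)<16)&(abs(B[...,1])<12)
    print(n,k.sum(),np.percentile(B[k],[2,50,98],axis=0).round(1).tolist())
E
```

```text
[168.43436217  -1.51757192  62.00508692] [ 0.56221424 -6.3567595  -6.49435218]
side 216 [[156.1, -10.3, 51.3], [163.2, -0.8, 71.0], [176.6, 10.4, 75.0]]Traceback (most recent call last):
  File "<stdin>", line 6, in <module>
    return _quantile_unchecked(
        a, q, axis, out, overwrite_input, method, keepdims, weights)
    return _ureduce(a,
                    func=_quantile_ureduce_func,
    ...<5 lines>...
                    overwrite_input=overwrite_input,
                    method=method)
    r = func(a, **kwargs)
    result = _quantile(arr,
                       quantiles=q,
    ...<2 lines>...
                       out=out,
                       weights=wgt)
    slices_having_nans = np.isnan(arr[-1, ...])
                                  ~~~^^^^^^^^^
IndexError: index -1 is out of bounds for axis 0 with size 0
```

The normal force of 6.5 N corresponds to about 10 mm of pull, so the pin is clear. Sliding 30 mm down the slope.

Call:
carry_out([
  [0.0028,-0.0007,0.001,0,0.15],
  [0.0066,-0.0007,0.0024,0,0.15],
  [0.0103,-0.0007,0.0038,0,0.15],
  [0.0141,-0.0007,0.0051,0,0.15],
  [0.0179,-0.0007,0.0065,0,0.15],
  [0.0216,-0.0007,0.0079,0,0.15],
  [0.0254,-0.0007,0.0092,0,0.15],
  [0.0282,-0.0007,0.0103,0,0.15],
  [0.0284,-0.0007,0.0103,0,0.15],
  [0.0284,-0.0007,0.0103,0,0.15],
])

```text
t: 13.55
eef_pos: [584.6, -222.1, 334.0]
tcp_rot: [-3.142, 0.0, -2.934]
ft_force: [4.7, -3.4, -6.6]
opening: 0.268
grip_force: 30.0
```

```bash
cat >> h.py <<'E'
def rep(tag):
    s=env.state();R0=R.from_euler('xyz',s["tcp_rot"]).as_matrix();print("grasp pt",(s["eef_pos"]+171*R0[:,2]-O)@BM,"F",s["ft_force"]@BM)
    B,im=board("side",tag)
    k=(B[...,2]>66)&(B[...,2]<80)&(B[...,0]>110)&(B[...,0]<185)&(abs(B[...,1])<10);print("knob",k.sum(),np.percentile(B[k],[2,50,98],axis=0).round(1).tolist() if k.sum() else 0)
    b=(B[...,2]>19)&(B[...,2]<24.5)&(B[...,0]>90)&(B[...,0]<200)&(abs(B[...,1])<35);print("block",b.sum(),np.percentile(B[b],[2,50,98],axis=0).round(1).tolist() if b.sum() else 0)
    q=B[(B[...,2]>14)&(B[...,2]<18.5)&(B[...,0]>-8)&(B[...,0]<122)&(abs(B[...,1])<45)];print("panel",np.percentile(q,[2,50,98],axis=0).round(1).tolist())
    b=cv2.imread(f"pics/{tag}.png");cv2.imwrite(f"pics/c_{tag}.png",cv2.resize(b[270:430,410:610],(750,600),interpolation=cv2.INTER_CUBIC))
E
python3 -c "
from h import *
rep('s9')"
```

```text
grasp pt [138.17002193  -1.60971697  61.98888493] F [ 1.37900887 -4.31739844 -7.50326824]
knob 152 [[126.6, -9.4, 67.8], [135.1, 0.1, 71.9], [145.2, 9.2, 75.2]]
block 578 [[100.6, -31.7, 19.2], [125.8, -12.7, 22.4], [153.0, 29.3, 24.4]]
panel [[0.0, -29.4, 14.2], [54.1, -0.0, 16.4], [109.5, 31.3, 18.3]]
```

View pics/c_s9.png

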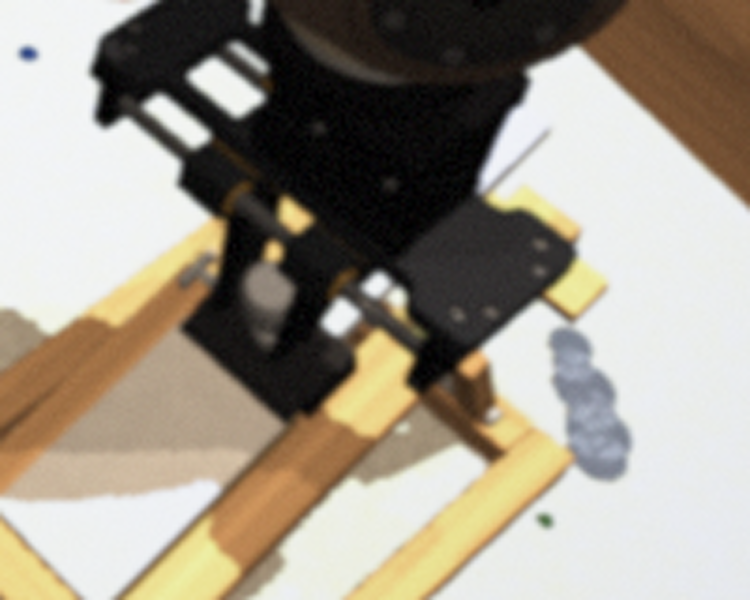

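The clamp is over the panel's upper edge (lip at about (240,370)), with the pin still pulled. Letting the pin in.

Call:
carry_out([
  [-0.0009,-0.0004,0.0025,0,0.15],
  [-0.0018,-0.0004,0.005,0,0.15],
  [-0.0026,-0.0004,0.0073,0,0.15],
  [-0.0033,-0.0004,0.0092,0,0.15],
  [-0.0036,-0.0004,0.0099,0,0.15],
  [-0.0036,-0.0004,0.0099,0,0.15],
])

```text
t: 14.35
eef_pos: [588.0, -221.6, 324.7]
tcp_rot: [3.141, 0.0, -2.934]
ft_force: [1.1, -0.8, -2.4]
opening: 0.267
grip_force: 30.0
```

```bash
python3 -c "
from h import *
rep('s10')"
```

```text
grasp pt [138.18875069  -1.74888721  52.11726181] F [ 0.02700507 -1.03541157 -2.60685264]
knob 0 0
block 583 [[99.8, -31.7, 19.2], [124.8, -13.9, 22.5], [152.6, 29.4, 24.4]]
panel [[0.0, -29.1, 14.2], [53.2, 0.1, 16.5], [109.5, 31.2, 18.4]]
```

The grasp height is back to its pre-pull value (52.1 vs 52.2), so the pin is in. Pressing home.

Call:
carry_out([
  [-0.0003,0,0.0007,0,0.15],
  [-0.0005,0,0.0014,0,0.15],
  [-0.0005,0,0.0014,0,0.15],
  [-0.0005,0,0.0014,0,0.15],
])

```text
t: 14.9
eef_pos: [588.1, -221.5, 324.6]
tcp_rot: [-3.141, -0.0, -2.933]
ft_force: [-4.7, -0.1, 10.7]
opening: 0.269
grip_force: 30.0
```

Call:
carry_out([
  [0,0,0,0,0.15],
  [0,0,0,0,0.15],
  [0,0,0,0,0.15],
  [0,0,0,0,0.15],
])

```text
t: 15.4
eef_pos: [588.1, -221.5, 324.6]
tcp_rot: [-3.141, -0.0, -2.933]
ft_force: [-4.4, 0.0, 10.9]
opening: 0.27
grip_force: 30.0
```

```bash
python3 -c "
from h import *
rep('s11')
b=(np.load('pics/s11.npz'))
cap('wrist','w11')"
```

```text
grasp pt [138.22834788  -1.80567418  51.90531122] F [-0.28345924  0.92679396 11.74831994]
knob 0 0
block 573 [[96.5, -31.9, 19.3], [124.6, -13.0, 22.4], [152.4, 29.5, 24.4]]
panel [[0.0, -29.1, 14.2], [53.6, 0.3, 16.3], [109.6, 31.3, 18.3]]
```

View pics/w11.png

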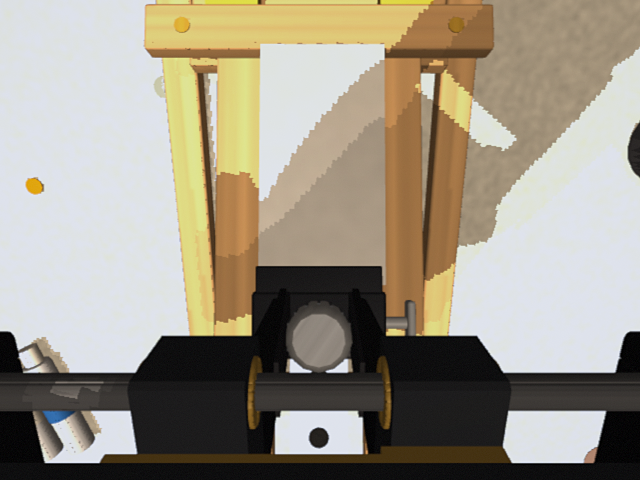

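The panel sits at (260–384, 45–270), against the ledge and square. The lip at (320,275) covers its upper edge, the knob at (318,335) is gripped, and the push is a steady 11.7 N. Handing in.

```bash
python3 -c "
from cell import env
print(env.job_done())"
```

```text
the job is handed in; nothing more can be done
None
```

The panel lies white side up, flat, square and centred, down on the ledge; the clamp is one hole down with its lip over the upper edge and the pin in, and the arm is still gripping the knob and pressing it home with about 12 N; the job was handed in at about 15.5 s.

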